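Fetch the dropper bottle from behind the big ones

TASK

In the bottle rack the little dropper bottle is hemmed in by the tall compressed-air can and the pump bottle: first stand both of them on the bench mat, out of the way. Then take the dropper bottle out and stand it in the small brown tray by the opened disk drive, and last put the can and the pump bottle back into the rack, each in the well it came from. Keep all three upright the whole time, and do not shift the opened drive.

Things in the scene. Friction and masses are not known exactly. Their poses are not given: they have to be found in the camera images.
- bottle_rack: low grey metal bottle rack, fixed, 118 (x) x 222 (y) x 30 mm high; bottles stand on its 4 mm base plate in square openings (wells) of the deck at 25-30 mm height. Origin: centre of underside; x to its back (away from robot within 0.3 rad), y left. 76 mm wells at (-12, +60) and (-12, -60) mm: air can in one, pump bottle in the other, either way round; 36 mm well at (+30, 0): dropper bottle
- bench_mat: flat blue-grey rubber bench mat, fixed, 150 mm (its x) by 230 mm (its y), 3 mm thick, with a small steel stud in one corner; x axis away from the robot within 0.2 rad. Origin at the centre of its underside. Both big bottles fit on it side by side along y
- spill_tray: small open brown plastic tray, fixed, 61 mm (its x) by 87 mm (its y) outside, 30 mm high, walls 2 mm, inner floor 2 mm above the bench; origin at the centre of its underside, x axis away from the robot within 0.3 rad
- air_can: tall compressed-air can, white and blue with a black cap, loose, about 0.32 kg: a cylinder 63 mm across with straight sides to about 140 mm, a rounded shoulder to 160 mm, then a cap 24 mm across up to 179 mm; origin at the centre of its underside, z up along the can; any yaw
- pump_bottle: blue pump bottle with a steel pump dish, loose, about 0.19 kg: square body 67 (x) x 66 (y) mm with flat sides to about 85 mm, rounded shoulder to 99 mm, round collar 45 mm across from 99 to 114 mm, on top a dish 43 mm across from 130 to 136 mm (it does not move); origin at the centre of its underside, z up; in the rack its sides are in line with the rack's within 0.06 rad
- dropper_bottle: little amber dropper bottle with a black dropper top, loose, about 0.045 kg: round body 29 mm across up to about 56 mm, collar 19 mm across to 70 mm, rubber top 12 mm across up to 88 mm; origin at the centre of its underside, z up along the bottle; any yaw
- open_drive: opened 3.5 inch disk drive with a bare shiny platter, 108 x 147 mm, 26 mm high, loose; it lies on the robot's side of the brown tray, about 0.12 m from it between centres; origin at the centre of its underside. Not to be shifted
Mind the look-alikes: they are no part of the job. What is shaped like the air_can but green or purple is not meant.

How it is judged:
By the outcome, as a careful person would: the job done as asked, in the order asked, and still so for the second after the job is handed in, with the robot touching nothing.
It also fails if it takes over 136 s, if anything falls off the work surface, if the arm or the gripper's body presses on something with over 40 N, if the wrist force passes 120 N, or if a joint passes its speed limit or range.

ROBOT

A 6-joint arm with a two-finger parallel gripper is mounted at the origin on a cart in front of the work surface, level with it; the furniture and walls round the work are solid. World frame = base frame: x ahead of the robot, y to its left, z up, the work surface at z = 0. Lengths are in m, angles in rad, forces in N, time in s.
With the tool pointing down it reaches from about 0.35 to 0.85 m from the base axis. Payload 8.1 kg.
Tool frame: the origin (TCP) lies on the mounting face of the last link; the fingertips stand 186 mm ahead of it and the grasp point (between the pads) lies 167 mm ahead of it (robot.finger_overhang is the distance from the TCP to the fingertips, in m); z points along the fingers, y is the line along which they close (so a half turn about z gives the same grasp; the last joint's range is limited). The gripper opens to 93 mm and grips with 3 to 60 N. Pads are 15 mm wide; open, the fingers measure 128 mm over their backs; the gripper's body (75 mm by 188 mm) begins 65 mm behind the grasp point.
Start: joints at [1.215, 0.13, 1.488, -0, 1.523, -0.085], TCP at [0.16, 0.578, 0.405] pointing down, gripper open.
Joint ranges: [-2.96, 2.96], [-0.89, 2.26], [0.02, 2.5], [-1.34, 4.48], [0, 2.73], [-2.66, 2.66]. Speed limits (rad/s): [2.39, 2.39, 2.79, 3.14, 3.14, 3.14].

INTERFACE

Orientations are given as a rotation vector (axis times angle).
In Python, from plant import readout, read_camera, get_calibration, job, robot gives the robot as it stands.
- The arm moves only by the shell command python3 -m handwheel 'ROWS' [FORCE]. ROWS is JSON, a list of rows, each a list of 5 numbers: the shift along the world's x, y, z in cm, then the turn about the world's z in rad, then the closure, from 0 (fully open) to 1 (shut). In form: [[tx, ty, tz, spin, gripper], ...]. A call has 1 to 10 rows; each row shifts and turns the commanded pose from where the row before left it; what a row does not reach is not made up. A row lasts 1/8 s, in which the tool goes at most 62.5 mm and 10.7 degrees, less where a joint would pass 70% of its speed; a pose out of reach is approached as far as the arm can. A call is refused whole if a number of a shift passes 6.25 or a number of a turn 0.188, either way. A call with a gripper value outside its range is refused whole. The fingers move at their own pace and stop on an object; FORCE is the grip in N (left out, the last holds). Time passes only in rows, so rows that do not move let the fingers close. It gives the time, the measured TCP pose, the force, the opening and the grip force at its end, in the units of the state.
- readout.read_state(): the state, without advancing time (a new reading comes with each control period).
- read_camera(name): name is "scene" or "top"; returns the picture (420x560x3 uint8, red, green, blue); there is no depth.
- get_calibration(name): a dict with "fovy" (degrees; the focal length in pixels is half the picture's height over the tangent of half this angle, whatever the lens; pixels are square), "cx", "cy" (the principal point, pixels), "dist_coeffs" ([k1, k2, p1, p2, k3] as OpenCV has them; the pictures are not rectified), "pose" (4x4, takes a point from camera to world coordinates). Camera axes: x right, y down, z forward; pixel columns grow to the right and rows downward; lengths in m; the calibration is good to about 2 mm. A picture is of the moment at which its call begins. get_calibration takes no time and is no camera call.
- job.close_job(): hands the job in; it is judged then, once.
The state is a dict: "t": time; "q": joint angles; "dq": joint speeds; "joint_torque": joint torques, N m; "tool_pos": TCP position; "orientation": TCP orientation; "force": force on the tool from outside, world axes, zero at the start; "wrist_torque": the same for the moment, N m; "opening": finger opening in m; "gripper_force": force on a finger pad.
Only numpy, scipy, OpenCV 4.12 (cv2) and the standard library are available. Lean on these libraries where they do the work, as an engineer would, in place of code of your own. Each camera call takes 0.05 s, during which the arm holds its last target. There are 200 camera calls.

## Working session

There is one attempt and no reset: what is moved stays moved. The work goes in short steps, Python scripts to look and compute and a shell command to move; the robot and the scene stay as the last step left them, time stands still between calls to the robot, and variables do not carry over. Pictures are saved under pics/ and viewed, at most 14 in all, crops included, and the job is handed in when it is done.

```bash
ls; mkdir -p pics; python3 - <<'E'
from plant import *
from plant import readout, read_camera, get_calibration
import cv2,numpy as np
np.set_printoptions(precision=4,suppress=True)
for n in("scene","top"):
    im=read_camera(n); cv2.imwrite(f"pics/{n}0.png",im[...,::-1]); c=get_calibration(n); print(n,c)
s=readout.read_state(); print(s)
E
```

```text
pics
scene {'fovy': 47.158328933467416, 'cx': 291.2410181975728, 'cy': 212.90523604143283, 'dist_coeffs': array([-0.0985,  0.    ,  0.    ,  0.    ,  0.    ]), 'pose': array([[-0.5799, -0.321 ,  0.7487, -0.3764],
       [-0.8146,  0.2387, -0.5286,  0.6079],
       [-0.0091, -0.9165, -0.4   ,  0.5204],
       [ 0.    ,  0.    ,  0.    ,  1.    ]])}
top {'fovy': 44.06583881458048, 'cx': 277.4730894713469, 'cy': 204.8456849567543, 'dist_coeffs': array([-0.07,  0.  ,  0.  ,  0.  ,  0.  ]), 'pose': array([[ 0.0247, -0.9926,  0.1187,  0.3584],
       [-0.9984, -0.0306, -0.0483,  0.0416],
       [ 0.0516, -0.1173, -0.9918,  1.4054],
       [ 0.    ,  0.    ,  0.    ,  1.    ]])}
{'t': 0.1, 'q': array([ 1.2146,  0.1311,  1.4892, -0.    ,  1.523 , -0.0854]), 'dq': array([-0.0011, -0.0025, -0.002 , -0.0002,  0.0004, -0.0018]), 'joint_torque': array([  0.0014, -56.1343, -49.3094,   0.0771,   0.0292,  -0.0001]), 'tool_pos': array([0.1604, 0.5779, 0.4038]), 'orientation': array([-0.424 , -3.1125,  0.0025]), 'force': array([0.2066, 0.1606, 0.5349]), 'wrist_torque': array([ 0.0265,  0.0605, -0.0106]), 'gripper_force': 0.0, 'opening': 0.09300905666289369}
```

View pics/scene0.png

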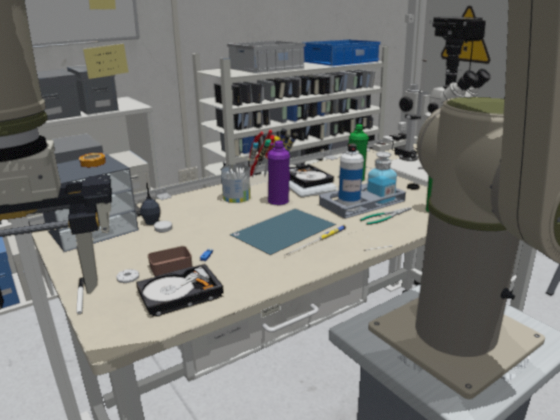

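View pics/top0.png

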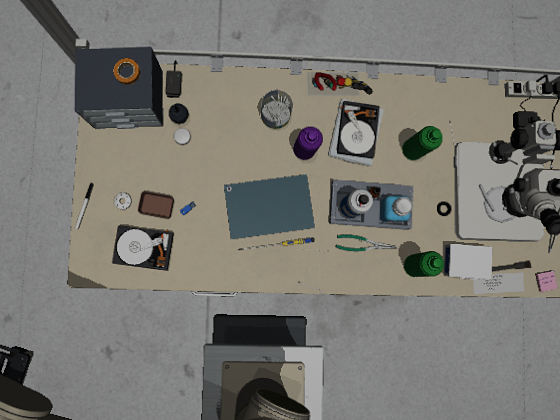

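The top view shows the can at (357,203), pump at (398,207), dropper at about (374,191), rack centre at (371,203), mat at (270,207), tray at (156,204) and drive at (143,247). The can candidates are purple (307,143), green (422,142) and green (425,264), and white-blue (357,203). The white-blue one with the black cap fits the text. One enlarged crop to confirm.

```bash
cat > h.py <<'E'
import cv2,numpy as np
from plant import readout, read_camera, get_calibration
np.set_printoptions(precision=4,suppress=True)
def ray(n,uv):
    c=get_calibration(n); f=210/np.tan(np.radians(c["fovy"])/2)
    K=np.array([[f,0,c["cx"]],[0,f,c["cy"]],[0,0,1]])
    p=cv2.undistortPoints(np.array(uv,float).reshape(-1,1,2),K,np.array(c["dist_coeffs"])).reshape(-1,2)
    T=np.array(c["pose"]); d=np.c_[p,np.ones(len(p))]@T[:3,:3].T
    return T[:3,3],d/np.linalg.norm(d,axis=1)[:,None]
def plane(n,uv,z):
    o,d=ray(n,uv); return o+d*((z-o[2])/d[:,2])[:,None]
def tri(a,b):
    "a: scene pixel, b: top pixel -> point, gap"
    o1,d1=ray("scene",[a]);o2,d2=ray("top",[b]);d1,d2=d1[0],d2[0]
    s=np.linalg.lstsq(np.c_[d1,-d2],o2-o1,rcond=None)[0]
    p,q=o1+d1*s[0],o2+d2*s[1]; return (p+q)/2,np.linalg.norm(p-q)
E
python3 - <<'E'
import cv2,numpy as np
s=cv2.imread("pics/scene0.png");t=cv2.imread("pics/top0.png")
a=cv2.resize(t[170:240,320:420],(800,560)[:1]+(560,),interpolation=cv2.INTER_CUBIC)
A=cv2.resize(t[170:235,322:422],None,fx=4,fy=4,interpolation=cv2.INTER_CUBIC)   # 400x260
B=cv2.resize(s[140:220,310:410],None,fx=4,fy=4,interpolation=cv2.INTER_CUBIC) # 400x320
C=cv2.resize(t[170:235,120:220],None,fx=4,fy=4,interpolation=cv2.INTER_CUBIC)
D=cv2.resize(s[230:310,130:230],None,fx=4,fy=4,interpolation=cv2.INTER_CUBIC)
cv2.imwrite("pics/crop1.png",np.hstack([np.vstack([A,B]),np.vstack([C,D])]))
E
```

```text
(no output)
```

View pics/crop1.png

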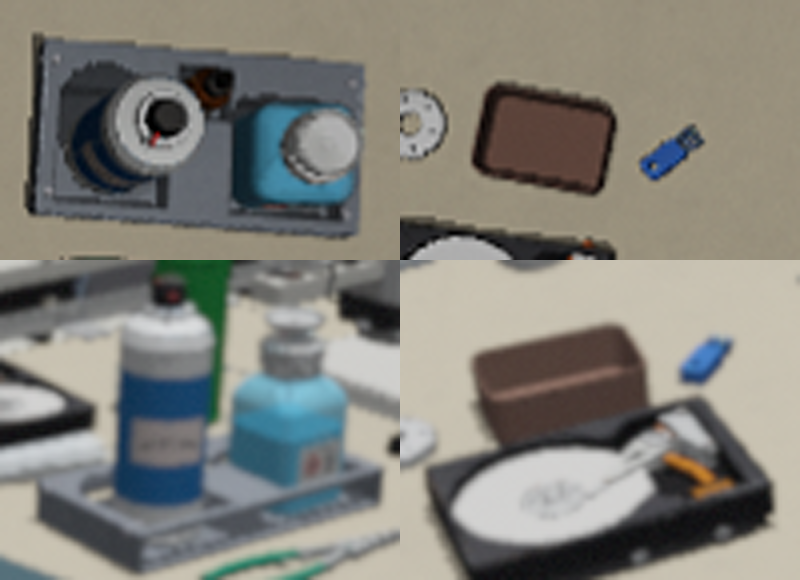

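The crop confirms that the white/blue can (black cap, top 363,199 / scene 352,145) and the blue pump bottle (dish 402,206 / scene 384,154) stand in the rack. The dropper sits behind them at (378,190), and the empty brown tray is at (156,204).

```bash
python3 - <<'E'
from h import *
for n,a,b in [("can cap top .183",(352.1,144.7),(363.1,198.6)),("dish .140",(383.9,154.2),(402.4,206.1)),
 ("rack right-back deck corner",(310+380/4,140+200/4),(322+363/4,170+66/4)),("rack near-left deck corner",(310+38/4,140+226/4),(322+45/4,170+40/4)),
 ("tray rim back-left",(130+75/4,230+95/4),(120+92/4,170+84/4)),("tray rim right-back",(130+220/4,230+66/4),(120+213/4,170+108/4))]:
    print(n,*tri(a,b))
print("dropper top at .092",plane("top",[(377.6,189.6)],.092))
t=cv2.imread("pics/top0.png"); h=cv2.cvtColor(t,cv2.COLOR_BGR2HSV); print([h[p] .tolist() for p in((230,270),(204,156),(225,371),(183,400),(215,340),(180,230),(250,250))])
def rect(mask,roi,z,name):
    u0,v0,u1,v1=roi; m=np.zeros_like(mask); m[v0:v1,u0:u1]=mask[v0:v1,u0:u1]
    m=cv2.morphologyEx(m,cv2.MORPH_OPEN,np.ones((3,3),np.uint8))
    c=max(cv2.findContours(m,0,cv2.CHAIN_APPROX_NONE)[0],key=cv2.contourArea)
    w=plane("top",c.reshape(-1,2),z)[:,:2].astype(np.float32)
    (cx,cy),(a,b),an=cv2.minAreaRect(w*1000); print(name,cx,cy,a,b,an)
rect(cv2.inRange(h,(85,50,20),(115,255,140)),(210,165,325,250),.003,"mat")
rect(cv2.inRange(h,(0,70,10),(15,255,130))|cv2.inRange(h,(165,70,10),(180,255,130)),(128,180,185,225),.03,"tray rim")
bg=cv2.inRange(h,(12,35,90),(35,120,255)); rect(255-bg,(318,165,425,233),.03,"rack")
s=cv2.imread("pics/scene0.png");hs=cv2.cvtColor(s,cv2.COLOR_BGR2HSV)
m=cv2.inRange(hs,(85,60,20),(115,255,130)); m[:205]=0;m[255:]=0;m[:,:225]=0;m[:,345:]=0
c=max(cv2.findContours(m,0,cv2.CHAIN_APPROX_NONE)[0],key=cv2.contourArea)
w=plane("scene",c.reshape(-1,2),.003)[:,:2].astype(np.float32);print("mat scene",cv2.minAreaRect(w*1000))
E
```

```text
can cap top .183 [ 0.5259 -0.2245  0.1816] 0.0017629133717141055
dish .140 [ 0.5155 -0.3341  0.1388] 0.0031277747932971583
rack right-back deck corner [ 0.5625 -0.4325 -0.004 ] 0.07803573003681485
rack near-left deck corner [ 0.5962 -0.1755  0.0255] 0.00019836535954029135
tray rim back-left [0.5495 0.3339 0.0279] 0.00033999528375907456
tray rim right-back [0.5364 0.2537 0.0265] 0.0016507137898055806
dropper top at .092 [[ 0.5635 -0.2813  0.092 ]]
[[97, 70, 91], [8, 92, 91], [109, 26, 107], [21, 48, 150], [108, 27, 93], [21, 46, 151], [21, 47, 153]]
mat 522.1347045898438 -3.1159210205078125 146.34750366210938 228.29794311523438 9.4650297164917
tray rim 514.8590087890625 298.4068908691406 88.89697265625 61.59543991088867 81.40311431884766
rack 533.2655639648438 -277.98358154296875 230.16748046875 121.92298889160156 87.29827117919922
mat scene ((520.8579711914062, -1.8100814819335938), (140.01370239257812, 219.87425231933594), 9.273541450500488)
```

Measured heights agree with the text: can top 0.182 (expected 0.183), dish 0.139 (0.140), tray rim 0.027 (0.030), one rack deck corner 0.026 (0.030). The other rack corner mismatched (78 mm ray gap) and I drop it. Spacing from the rack outline also fits. Starting towards the can.

```bash
python3 - <<'E'
from h import *
t=cv2.imread("pics/top0.png"); h=cv2.cvtColor(t,cv2.COLOR_BGR2HSV)
g=get_calibration("top")["pose"][:2,3]
for lo,hi in(((50,100,20),(75,255,255)),((125,100,20),(150,255,255))):
  for c in cv2.findContours(cv2.inRange(h,lo,hi),0,cv2.CHAIN_APPROX_NONE)[0]:
    if cv2.contourArea(c)>200:
      p=c.reshape(-1,2); w=plane("top",p,0)[:,:2]; k=np.linalg.norm(w-g,axis=1).argmin(); d=(w[k]-g)/np.linalg.norm(w[k]-g); print(p.mean(0),"base",w[k]+.0315*d)
E
python3 -m handwheel '[[3,-5,0,-0.085,0],[3,-5,0,-0.085,0],[3,-5,0,-0.085,0],[3,-5,0,-0.085,0],[3,-5,0,-0.085,0],[3,-5,0,-0.085,0],[3,-5,0,-0.085,0],[3,-5,0,-0.085,0]]' 40
python3 -m handwheel '[[1.5,-5,0,-0.085,0],[1.5,-5,0,-0.085,0],[1.5,-5,0,-0.085,0],[1.5,-5,0,-0.085,0],[1.5,-5,0,-0.085,0],[1.5,-5,0,-0.085,0],[1.5,-5,0,-0.085,0],[1.5,-5,0,-0.085,0],[0,0,0,0,0],[0,0,0,0,0]]'
```

```text
[423.4141 264.1212] base [ 0.3665 -0.4097]
[422.5347 142.6139] base [ 0.7008 -0.4045]
[307.0833 142.5952] base [ 0.6882 -0.0983]
t: 1.1
tool_pos: [0.4009, 0.1764, 0.4045]
orientation: [-1.442, -2.791, -0.0]
force: [1.2, 1.1, -0.2]
opening: 0.093
gripper_force: 0.0
t: 2.35
tool_pos: [0.5203, -0.2217, 0.4041]
orientation: [-2.286, -2.153, 0.0]
force: [-0.2, -0.4, -0.1]
opening: 0.0929
gripper_force: 0.0
```

```bash
python3 -m handwheel '[[0.6,-0.3,0,0.007,0],[0,0,-3,0,0],[0,0,-3,0,0],[0,0,-3,0,0],[0,0,-1.9,0,0],[0,0,0,0,0]]' 40
python3 -m handwheel '[[0,0,0,0,1],[0,0,0,0,1],[0,0,0,0,1],[0,0,0,0,1],[0,0,0,0,1],[0,0,0,0,1],[0,0,0,0,1],[0,0,0,0,1]]' 40
```

```text
t: 3.1
tool_pos: [0.5261, -0.224, 0.2944]
orientation: [-2.276, -2.161, 0.001]
force: [-0.1, -0.6, 0.3]
opening: 0.0928
gripper_force: 0.0
t: 4.1
tool_pos: [0.5267, -0.225, 0.2964]
orientation: [2.279, 2.161, 0.0]
force: [-1.3, 1.0, 4.9]
opening: 0.0615
gripper_force: 40.0
```

```bash
python3 -m handwheel '[[0,0,0.5,0,1],[0,0,1,0,1],[0,0,2,0,1],[0,0,3,0,1],[0,0,2.5,0,1],[0,0,0,0,1]]' 40
python3 - <<'E'
from h import *
i=read_camera("scene");j=read_camera("top")
cv2.imwrite("pics/p1.png",np.hstack([cv2.resize(i[100:300,200:450,::-1],(500,400)),cv2.resize(j[150:300,300:420,::-1],(300,375))[:400].copy() if 0 else cv2.resize(j[150:300,310:422,::-1],(299,400))]))
E
```

```text
t: 4.85
tool_pos: [0.5272, -0.2252, 0.3897]
orientation: [2.275, 2.158, 0.003]
force: [0.4, 0.1, -4.3]
opening: 0.0614
gripper_force: 40.0
```

View pics/p1.png

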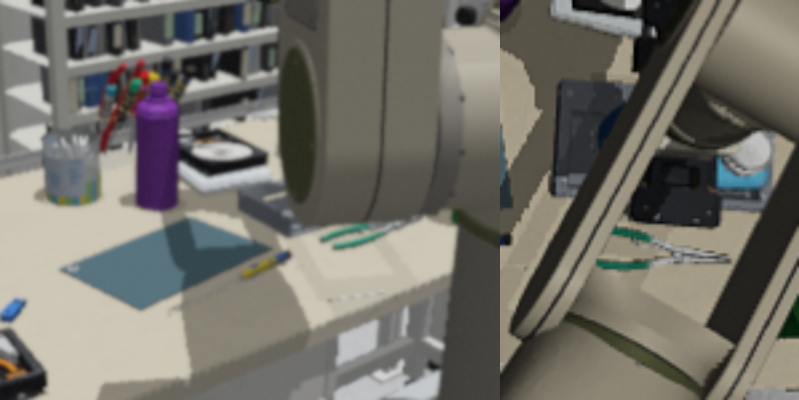

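Picture: the arm hides the can. The pump dish stays in place at right (745,150 of the crop), and the wrist force (−4.3 N) with opening 61 mm shows the can is held. Carrying it to the mat.

```bash
python3 -m handwheel '[[-0.2,2,0,0,1],[-0.2,3.5,0,0,1],[-0.2,4.5,0,0,1],[-0.2,4.5,0,0,1],[-0.2,4.5,0,0,1],[-0.2,4,0,0,1],[-0.2,3,0,0,1],[-0.1,2.1,0,0,1],[0,0,0,0,1],[0,0,0,0,1]]' 40
python3 -m handwheel '[[0,0,-2,0,1],[0,0,-3,0,1],[0,0,-2.5,0,1],[0,0,-1.2,0,1],[0,0,-0.5,0,1],[0,0,0,0,1],[0,0,0,0,1]]'
```

```text
t: 6.2
tool_pos: [0.511, 0.0563, 0.3849]
orientation: [-2.278, -2.162, 0.002]
force: [0.1, -0.2, -2.8]
opening: 0.0612
gripper_force: 40.0
t: 7.08
tool_pos: [0.511, 0.0559, 0.2949]
orientation: [-2.279, -2.16, 0.003]
force: [-10.6, 0.7, 11.6]
opening: 0.0616
gripper_force: 40.1
```

```bash
python3 -m handwheel '[[0,0,0.1,0,1],[0,0,0,0,1],[0,0,0,0,0],[0,0,0,0,0],[0,0,0,0,0],[0,0,0,0,0],[0,0,0,0,0]]' 40
python3 -m handwheel '[[0,0,2,0,0],[0,0,4,0,0],[0,0,5,0,0],[0,-2,0,0,0],[0,-4,0,0,0],[0,-5,0,0,0],[0,-6,0,0,0],[0,-6,0,0,0],[0,-6,0,0,0],[0.3,-6,0,0,0]]'
python3 -m handwheel '[[0.2,-3.9,0,0,0],[0,0,0,0,0],[0,0,0,0,0]]'
python3 - <<'E'
from h import *
i=read_camera("scene");j=read_camera("top")
cv2.imwrite("pics/p2.png",np.hstack([cv2.resize(i[100:300,200:400,::-1],(400,400)),cv2.resize(j[150:300,230:380,::-1],(400,400))]))
E
```

```text
t: 7.95
tool_pos: [0.5115, 0.0561, 0.2948]
orientation: [2.279, 2.162, 0.0]
force: [0.2, -0.1, -0.1]
opening: 0.0927
gripper_force: 0.0
t: 9.2
tool_pos: [0.5141, -0.2958, 0.4049]
orientation: [2.279, 2.161, 0.0]
force: [1.6, -0.7, -0.4]
opening: 0.0931
gripper_force: 0.0
t: 9.57
tool_pos: [0.5165, -0.3325, 0.4044]
orientation: [-2.279, -2.161, -0.0]
force: [0.0, 0.4, -0.6]
opening: 0.093
gripper_force: 0.0
```

View pics/p2.png

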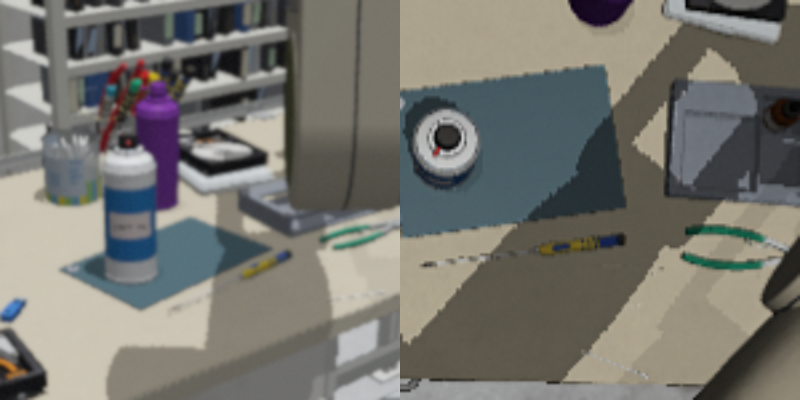

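The can stands upright on the mat (top crop 446,140). Next the pump bottle.

```bash
python3 -m handwheel '[[-0.1,-0.1,0,0,0],[0,0,-3,0,0],[0,0,-4,0,0],[0,0,-4,0,0],[0,0,-3,0,0],[0,0,-1.5,0,0],[0,0,0,0,0],[0,0,0,0,0]]' 35
python3 -m handwheel '[[0,0,0,0,1],[0,0,0,0,1],[0,0,0,0,1],[0,0,0,0,1],[0,0,0,0,1],[0,0,0,0,1],[0,0,0,0,1]]' 35
```

```text
t: 10.68
tool_pos: [0.5161, -0.3342, 0.2516]
orientation: [2.277, 2.16, 0.001]
force: [0.2, -0.3, -0.0]
opening: 0.0931
gripper_force: 0.0
t: 11.55
tool_pos: [0.5161, -0.3341, 0.2507]
orientation: [2.278, 2.16, 0.001]
force: [3.1, 0.1, 4.9]
opening: 0.0654
gripper_force: 34.7
```

```bash
python3 -m handwheel '[[0,0,0.5,0,1],[0,0,1,0,1],[0,0,2,0,1],[0,0,3,0,1],[0,0,1.5,0,1],[0,0,0,0,1]]' 35
python3 -m handwheel '[[0.2,2,0,0,1],[0.2,3.5,0,0,1],[0.2,4.5,0,0,1],[0.2,4.5,0,0,1],[0.2,4.5,0,0,1],[0.2,4,0,0,1],[0.2,3,0,0,1],[0.1,1.4,0,0,1],[0,0,0,0,1],[0,0,0,0,1]]'
```

```text
t: 12.3
tool_pos: [0.5157, -0.3342, 0.3315]
orientation: [2.278, 2.16, 0.0]
force: [0.6, 0.0, -2.9]
opening: 0.0657
gripper_force: 34.7
t: 13.55
tool_pos: [0.5304, -0.0606, 0.3294]
orientation: [-2.28, -2.161, 0.001]
force: [0.3, -0.4, -2.5]
opening: 0.0655
gripper_force: 34.7
```

```bash
python3 -m handwheel '[[0,0,-2,0,1],[0,0,-3,0,1],[0,0,-2,0,1],[0,0,-0.7,0,1],[0,0,-0.3,0,1],[0,0,0,0,1],[0,0,0,0,1]]' 35
```

```text
t: 14.42
tool_pos: [0.5309, -0.06, 0.2507]
orientation: [2.279, 2.161, 0.001]
force: [-0.0, 0.0, -2.3]
opening: 0.0655
gripper_force: 34.7
```

```bash
python3 -m handwheel '[[0,0,-0.1,0,1],[0,0,0,0,1]]' 35
python3 -m handwheel '[[0,0,0,0,0],[0,0,0,0,0],[0,0,0,0,0],[0,0,0,0,0],[0,0,0,0,0]]' 35
python3 -m handwheel '[[0,0,2,0,0],[0,0,4,0,0],[0,0,5,0,0],[0,0,4,0,0],[0,-2,0,0,0],[0,-4,0,0,0],[0,-3,0,0,0],[0,0,0,0,0]]'
python3 - <<'E'
from h import *
i=read_camera("scene");j=read_camera("top")
cv2.imwrite("pics/p3.png",np.hstack([cv2.resize(i[100:300,200:400,::-1],(400,400)),cv2.resize(j[170:240,322:422,::-1],(400,280)).copy() if 0 else cv2.resize(j[150:250,320:420,::-1],(400,400),interpolation=cv2.INTER_CUBIC)]))
E
```

```text
t: 14.68
tool_pos: [0.5309, -0.0598, 0.2497]
orientation: [2.279, 2.161, 0.001]
force: [-0.2, 0.2, 4.1]
opening: 0.0657
gripper_force: 34.6
t: 15.3
tool_pos: [0.5304, -0.0598, 0.2486]
orientation: [-2.279, -2.162, 0.0]
force: [-0.0, -0.5, -0.4]
opening: 0.0932
gripper_force: 0.0
t: 16.3
tool_pos: [0.53, -0.152, 0.3972]
orientation: [-2.282, -2.157, 0.002]
force: [-0.7, 0.3, 0.9]
opening: 0.0929
gripper_force: 0.0
```

View pics/p3.png

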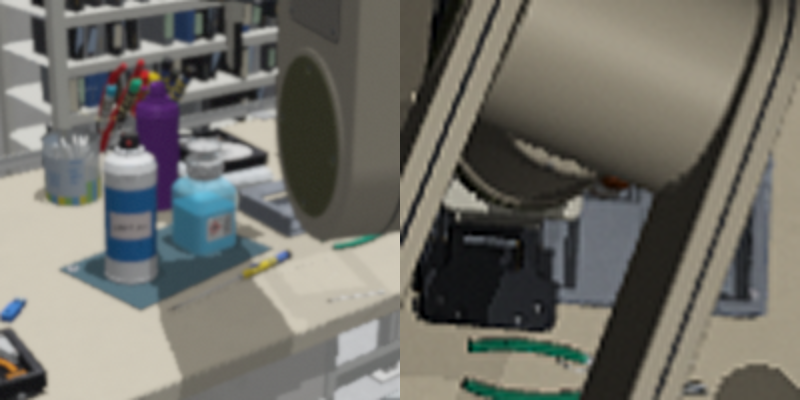

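Both stand upright on the mat (scene crop can 130,210; pump 205,200). I'll clear the arm leftwards to see the dropper in both views.

```bash
python3 -m handwheel '[[0,4,1,0,0],[0,6,1,0,0],[0,6,0,0,0],[0,6,0,0,0],[0,6,0,0,0],[0,6,0,0,0],[0,6,0,0,0],[0,0,0,0,0]]' 15
python3 - <<'E'
from h import *
i=read_camera("scene");j=read_camera("top")
cv2.imwrite("pics/s4.png",i[...,::-1]);cv2.imwrite("pics/t4.png",j[...,::-1])
f=lambda a:cv2.resize(a[...,::-1],(400,400),interpolation=cv2.INTER_CUBIC)
cv2.imwrite("pics/p4.png",np.hstack([f(i[150:230,325:405]),f(j[170:220,350:400])]))
E
```

```text
t: 17.4
tool_pos: [0.5289, 0.2549, 0.4179]
orientation: [-2.271, -2.168, 0.001]
force: [-1.0, -0.0, 0.2]
opening: 0.0924
gripper_force: 0.0
```

View pics/p4.png

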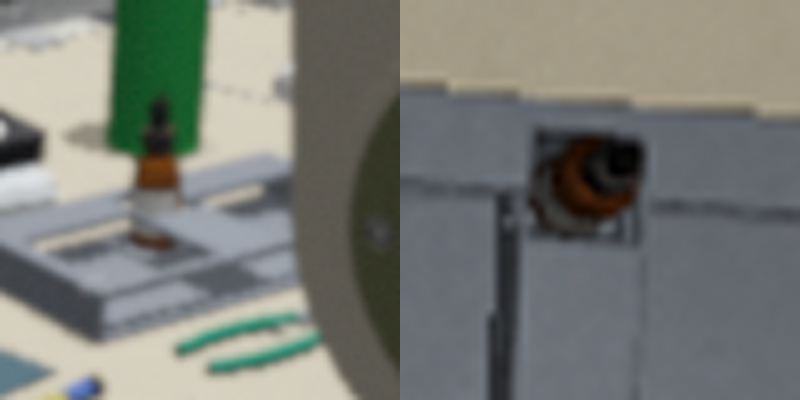

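The dropper stands upright in its well. Its top is at scene (356.2,170) and top (377.7,189.2), with the well centre at top (373.1,193).

```bash
python3 - <<'E'
from h import *
print(tri((356.2,170.2),(377.7,189.2)), plane("top",[(377.7,189.2)],.092), "well",plane("top",[(373.1,193)],.03))
E
```

```text
(array([ 0.5652, -0.2819,  0.0896]), np.float64(0.0006404753698278072)) [[ 0.5646 -0.2816  0.092 ]] well [[ 0.5635 -0.2842  0.03  ]]
```

```bash
python3 -m handwheel '[[0.4,-5,0,0,0.4],[0.4,-6,0,0,0.4],[0.4,-6,0,0,0.4],[0.4,-6,0,0,0.4],[0.4,-6,0,0,0.4],[0.4,-6,0,0,0.4],[0.4,-6,0,0,0.4],[0.4,-6,0,0,0.4],[0.4,-6,0,0,0.4],[0,-0.6,0,0,0.4]]' 12
python3 -m handwheel '[[0,0,-3,0,0.4],[0,0,-3,0,0.4],[0,0,-3,0,0.4],[0,0,0,0,0.4],[0,0,0,0,0.4]]'
```

```text
t: 18.75
tool_pos: [0.5646, -0.2909, 0.418]
orientation: [-2.286, -2.154, 0.002]
force: [-0.2, -0.3, -0.4]
opening: 0.0555
gripper_force: 0.0
t: 19.38
tool_pos: [0.5664, -0.286, 0.3302]
orientation: [2.279, 2.161, 0.001]
force: [0.2, 0.3, 0.4]
opening: 0.0559
gripper_force: 0.0
```

```bash
python3 -m handwheel '[[-0.1,0.3,0,0,0.4],[0,0,-3,0,0.4],[0,0,-3,0,0.4],[0,0,-2.5,0,0.4],[0,0,-1.5,0,0.4],[0,0,-0.5,0,0.4],[0,0,0,0,0.4],[0,0,0,0,0.4]]' 12
python3 -m handwheel '[[0,0,0,0,1],[0,0,0,0,1],[0,0,0,0,1],[0,0,0,0,1],[0,0,0,0,1],[0,0,0,0,1]]' 12
```

```text
t: 20.38
tool_pos: [0.566, -0.2832, 0.2251]
orientation: [2.278, 2.16, 0.001]
force: [-0.2, 0.4, 0.5]
opening: 0.0557
gripper_force: 0.0
t: 21.12
tool_pos: [0.5655, -0.2828, 0.2238]
orientation: [2.279, 2.162, 0.0]
force: [0.2, 0.1, 0.1]
opening: 0.0283
gripper_force: 12.0
```

```bash
python3 -m handwheel '[[0,0,0.5,0,1],[0,0,1.5,0,1],[0,0,3,0,1],[0,0,4,0,1],[0,0,4,0,1],[0,0,4,0,1],[0,0,3,0,1],[0,0,1,0,1],[0,0,0,0,1]]' 12
python3 -m handwheel '[[-0.4,2,0,0,1],[-0.5,4,0,0,1],[-0.5,6,0,0,1],[-0.5,6,0,0,1],[-0.5,6,0,0,1],[-0.5,6,0,0,1],[-0.5,6,0,0,1],[-0.5,6,0,0,1],[-0.5,6,0,0,1],[-0.5,5,0,0,1]]'
python3 -m handwheel '[[-0.1,3.5,0,0,1],[0,1.6,0,0,1],[0,0,0,0,1],[0,0,0,0,1]]'
```

```text
t: 22.25
tool_pos: [0.5655, -0.2829, 0.4344]
orientation: [2.279, 2.161, 0.001]
force: [0.6, -0.1, -1.4]
opening: 0.0282
gripper_force: 12.0
t: 23.5
tool_pos: [0.5155, 0.2492, 0.4314]
orientation: [-2.278, -2.162, 0.005]
force: [0.6, -0.4, -0.5]
opening: 0.0286
gripper_force: 12.0
t: 24.0
tool_pos: [0.5158, 0.2969, 0.4332]
orientation: [2.281, 2.16, -0.002]
force: [-0.2, -0.3, 0.3]
opening: 0.0282
gripper_force: 12.0
```

```bash
python3 -m handwheel '[[0,0,-3,0,1],[0,0,-4,0,1],[0,0,-4,0,1],[0,0,-4,0,1],[0,0,-3,0,1],[0,0,-2,0,1],[0,0,-0.7,0,1],[0,0,0,0,1],[0,0,0,0,1]]' 12
python3 - <<'E'
from h import *
i=read_camera("scene");j=read_camera("top")
f=lambda a:cv2.resize(a[...,::-1],(400,400),interpolation=cv2.INTER_CUBIC)
cv2.imwrite("pics/p5.png",np.hstack([f(i[210:310,110:210]),f(j[150:250,100:200])]))
E
```

```text
t: 25.12
tool_pos: [0.5162, 0.2984, 0.2283]
orientation: [2.279, 2.161, 0.004]
force: [0.6, 0.7, -0.5]
opening: 0.0286
gripper_force: 12.0
```

View pics/p5.png

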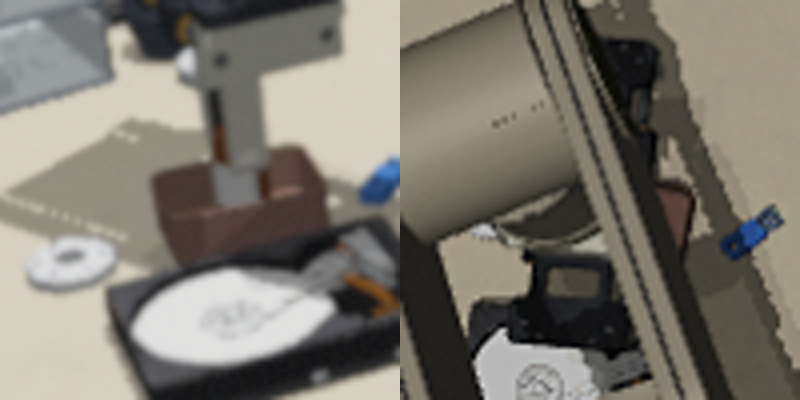

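The dropper hangs within the tray (scene crop 240,190), near its centre, and the drive is unmoved. Lowering the last few millimetres.

```bash
python3 -m handwheel '[[0,0,-0.3,0,1],[0,0,-0.2,0,1],[0,0,0,0,1],[0,0,0,0,1]]' 12
```

```text
t: 25.72
tool_pos: [0.5156, 0.2983, 0.222]
orientation: [2.279, 2.162, 0.001]
force: [-0.4, -0.0, 3.3]
opening: 0.0285
gripper_force: 12.0
```

```bash
python3 -m handwheel '[[0,0,0,0,0.5],[0,0,0,0,0.5],[0,0,0,0,0.5],[0,0,0,0,0.5],[0,0,2,0,0.5],[0,0,4,0,0.5],[0,0,5,0,0.5],[0,0,5,0,0.5],[0,0,4,0,0.5],[0,0,0,0,0.5]]' 12
python3 -m handwheel '[[0.2,-4,0,0,0],[0.2,-6,0,0,0],[0.2,-6,0,0,0],[0.2,-6,0,0,0],[0.2,-5,0,0,0],[0.2,-4,0,0,0],[0.2,-3,0,0,0],[0.1,-1.8,0,0,0],[0,0,0,0,0],[0,0,0,0,0]]'
python3 - <<'E'
from h import *
i=read_camera("scene");j=read_camera("top")
f=lambda a:cv2.resize(a[...,::-1],(400,400),interpolation=cv2.INTER_CUBIC)
cv2.imwrite("pics/p6.png",np.hstack([f(i[200:320,110:230]),f(j[150:280,100:230])]))
E
```

```text
t: 26.98
tool_pos: [0.5162, 0.2985, 0.4286]
orientation: [2.277, 2.16, 0.015]
force: [0.2, 0.1, 0.4]
opening: 0.0464
gripper_force: 0.0
t: 28.22
tool_pos: [0.5305, -0.059, 0.4216]
orientation: [-2.278, -2.162, -0.0]
force: [0.4, -0.1, -0.6]
opening: 0.0928
gripper_force: 0.0
```

View pics/p6.png

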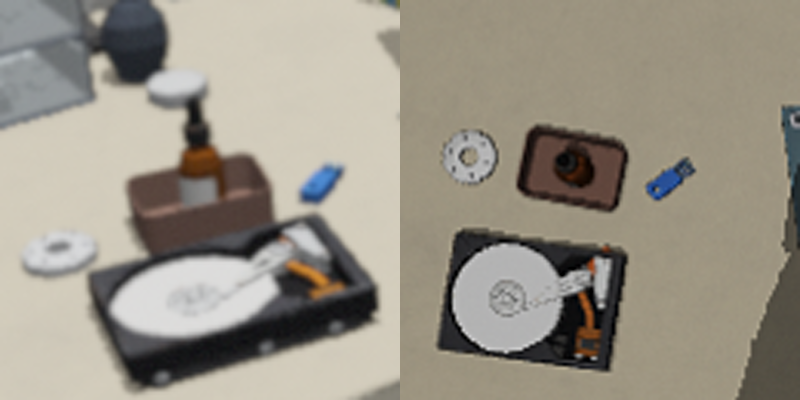

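The dropper stands upright in the tray (top crop 573,165) and the drive is undisturbed. Now the pump goes back.

```bash
python3 -m handwheel '[[0,0,-3,0,0],[0,0,-4,0,0],[0,0,-4,0,0],[0,0,-3.5,0,0],[0,0,-2,0,0],[0,-0.1,-0.6,0,0],[0,0,0,0,0],[0,0,0,0,0]]' 35
python3 -m handwheel '[[0,0,0,0,1],[0,0,0,0,1],[0,0,0,0,1],[0,0,0,0,1],[0,0,0,0,1],[0,0,0,0,1]]' 35
```

```text
t: 29.32
tool_pos: [0.5311, -0.0608, 0.2521]
orientation: [2.278, 2.161, 0.002]
force: [-0.4, -0.1, 0.2]
opening: 0.0928
gripper_force: 0.0
t: 30.08
tool_pos: [0.5307, -0.0609, 0.251]
orientation: [2.279, 2.161, 0.001]
force: [1.7, -0.7, 1.6]
opening: 0.0656
gripper_force: 34.6
```

```bash
python3 -m handwheel '[[0,0,0.5,0,1],[0,0,1,0,1],[0,0,2,0,1],[0,0,3,0,1],[0,0,1.5,0,1],[0,0,0,0,1]]' 35
python3 -m handwheel '[[-0.2,-2,0,0,1],[-0.2,-3.5,0,0,1],[-0.2,-4.5,0,0,1],[-0.2,-4.5,0,0,1],[-0.2,-4.5,0,0,1],[-0.2,-4,0,0,1],[-0.2,-3,0,0,1],[0,-1.5,0,0,1],[0,0,0,0,1],[0,0,0,0,1]]'
python3 -m handwheel '[[0,0,0,0,1],[0,0,-2,0,1],[0,0,-2,0,1],[0,0,0,0,1],[0,0,0,0,1]]'
```

```text
t: 30.82
tool_pos: [0.5309, -0.061, 0.3322]
orientation: [2.278, 2.16, 0.002]
force: [0.7, -0.1, -2.1]
opening: 0.0654
gripper_force: 34.6
t: 32.08
tool_pos: [0.5165, -0.335, 0.3302]
orientation: [-2.278, -2.162, -0.0]
force: [0.3, 0.5, -1.5]
opening: 0.0655
gripper_force: 34.6
t: 32.7
tool_pos: [0.5164, -0.3358, 0.2903]
orientation: [-2.279, -2.161, 0.0]
force: [0.1, -0.8, -2.3]
opening: 0.0654
gripper_force: 34.6
```

```bash
python3 -m handwheel '[[0,0,-1,0,1],[0,0,-1,0,1],[0,0,0,0,1]]' 35
python3 -m handwheel '[[0,0,-1,0,1],[0,0,-0.7,0,1],[0,0,0,0,1],[0,0,0,0,1]]' 35
```

```text
t: 33.08
tool_pos: [0.516, -0.3355, 0.2692]
orientation: [-2.278, -2.16, 0.001]
force: [0.7, 0.0, -2.6]
opening: 0.0656
gripper_force: 34.6
t: 33.58
tool_pos: [0.5165, -0.3359, 0.2538]
orientation: [-2.279, -2.162, 0.0]
force: [0.7, 0.2, -2.6]
opening: 0.0653
gripper_force: 34.6
```

Free descent, no contact with the rim. Next: finish the last few millimetres, release, and go to the can.

```bash
python3 -m handwheel '[[0,0,-0.2,0,1],[0,0,-0.1,0,1],[0,0,0,0,1]]' 35
python3 -m handwheel '[[0,0,0,0,0],[0,0,0,0,0],[0,0,0,0,0],[0,0,0,0,0],[0,0,2,0,0],[0,0,4,0,0],[0,0,5,0,0],[0,0,5,0,0],[0,0,0,0,0]]' 35
python3 -m handwheel '[[0,3,0,0,0],[0,5,0,0,0],[0,6,0,0,0],[0,6,0,0,0],[0,6,0,0,0],[0,6,0,0,0],[0,4,0,0,0],[-0.5,3.2,0,0,0],[0,0,0,0,0],[0,0,0,0,0]]'
python3 - <<'E'
from h import *
i=read_camera("scene");j=read_camera("top")
f=lambda a:cv2.resize(a[...,::-1],(400,400),interpolation=cv2.INTER_CUBIC)
cv2.imwrite("pics/p7.png",np.hstack([f(i[110:260,250:400]),f(j[150:300,270:420])]))
E
```

```text
t: 33.95
tool_pos: [0.5167, -0.3359, 0.252]
orientation: [2.279, 2.161, 0.0]
force: [-2.1, 2.3, 5.1]
opening: 0.0657
gripper_force: 34.6
t: 35.08
tool_pos: [0.5174, -0.3365, 0.4188]
orientation: [2.271, 2.154, 0.003]
force: [-0.1, -0.2, -0.2]
opening: 0.093
gripper_force: 0.0
t: 36.33
tool_pos: [0.5114, 0.0558, 0.4107]
orientation: [2.279, 2.162, -0.001]
force: [1.0, 0.4, -0.8]
opening: 0.093
gripper_force: 0.0
```

View pics/p7.png

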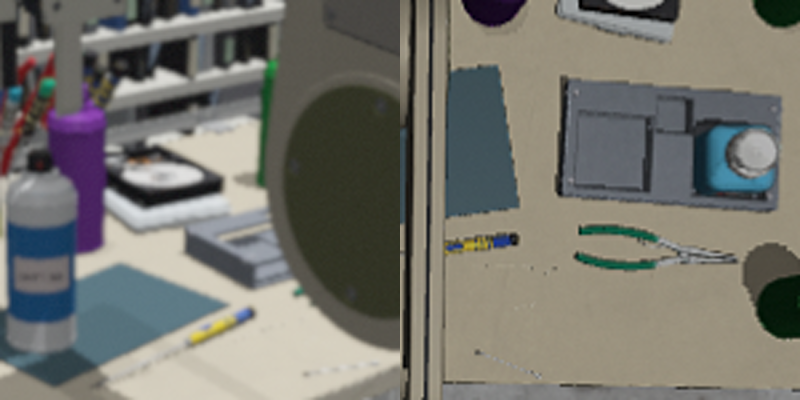

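The pump sits in the right well (top crop 745,155), and the left well is empty, centred at top (349.6,205.9). Taking the can.

```bash
python3 -c "
from h import *
print(plane('top',[(349.6,205.9)],.03))"
python3 -m handwheel '[[0,0,-3,0,0],[0,0,-4,0,0],[0,0,-3,0,0],[0,0,-1.6,0,0],[0,0,0,0,0],[0,0,0,0,0]]' 40
python3 -m handwheel '[[0,0,0,0,1],[0,0,0,0,1],[0,0,0,0,1],[0,0,0,0,1],[0,0,0,0,1],[0,0,0,0,1]]' 40
```

```text
[[ 0.5262 -0.22    0.03  ]]
t: 37.17
tool_pos: [0.5121, 0.0559, 0.2962]
orientation: [2.279, 2.16, 0.002]
force: [-0.1, -0.8, 0.2]
opening: 0.0932
gripper_force: 0.0
t: 37.92
tool_pos: [0.5116, 0.0562, 0.295]
orientation: [2.279, 2.162, 0.0]
force: [-0.9, 0.5, 2.9]
opening: 0.0616
gripper_force: 40.0
```

```bash
python3 -m handwheel '[[0,0,0.5,0,1],[0,0,1,0,1],[0,0,2,0,1],[0,0,3,0,1],[0,0,1.5,0,1],[0,0,0,0,1]]' 40
python3 -m handwheel '[[0.2,-2,0,0,1],[0.2,-3.5,0,0,1],[0.2,-4.5,0,0,1],[0.2,-4.5,0,0,1],[0.2,-4.5,0,0,1],[0.2,-4,0,0,1],[0.2,-3,0,0,1],[0.1,-1.8,0,0,1],[0,0,0,0,1],[0,0,0,0,1]]'
python3 -m handwheel '[[0,0,0,0,1],[0,0,-2,0,1],[0,0,-2,0,1],[0,0,0,0,1],[0,0,0,0,1]]'
```

```text
t: 38.67
tool_pos: [0.5119, 0.0561, 0.3761]
orientation: [2.278, 2.161, 0.003]
force: [-0.2, -0.3, -4.3]
opening: 0.0612
gripper_force: 40.0
t: 39.92
tool_pos: [0.5265, -0.221, 0.3742]
orientation: [-2.278, -2.162, -0.0]
force: [0.4, 0.1, -4.5]
opening: 0.0615
gripper_force: 40.0
t: 40.55
tool_pos: [0.5264, -0.2218, 0.3344]
orientation: [-2.279, -2.161, 0.0]
force: [1.1, -0.3, -2.9]
opening: 0.0614
gripper_force: 40.0
```

```bash
python3 -m handwheel '[[0,0,-1,0,1],[0,0,-1,0,1],[0,0,0,0,1]]' 40
python3 -m handwheel '[[0,0,-1,0,1],[0,0,-0.6,0,1],[0,0,0,0,1],[0,0,0,0,1]]' 40
```

```text
t: 40.92
tool_pos: [0.526, -0.2216, 0.3132]
orientation: [-2.278, -2.16, 0.001]
force: [0.7, -0.0, -2.9]
opening: 0.0612
gripper_force: 40.0
t: 41.42
tool_pos: [0.5265, -0.2219, 0.2989]
orientation: [2.279, 2.162, 0.0]
force: [0.7, 0.8, -3.3]
opening: 0.0614
gripper_force: 40.0
```

```bash
python3 -m handwheel '[[0,0,-0.2,0,1],[0,0,-0.1,0,1],[0,0,0,0,1]]' 40
python3 -m handwheel '[[0,0,0,0,0],[0,0,0,0,0],[0,0,0,0,0],[0,0,0,0,0],[0,0,2,0,0],[0,0,4,0,0],[0,0,5,0,0],[0,0,2,0,0],[0,0,0,0,0]]' 40
python3 -m handwheel '[[0,3,0,0,0],[0,5,0,0,0],[0,6,0,0,0],[0,6,0,0,0],[0,6,0,0,0],[0,6,0,0,0],[0,6,0,0,0],[0,3,0,0,0],[0,0,0,0,0],[0,0,0,0,0]]'
python3 - <<'E'
from h import *
i=read_camera("scene");j=read_camera("top")
f=lambda a,w:cv2.resize(a[...,::-1],(w,400),interpolation=cv2.INTER_CUBIC)
cv2.imwrite("pics/p8.png",np.hstack([f(i[110:230,290:410],400),f(j[150:250,320:420],400)]))
E
```

```text
t: 41.8
tool_pos: [0.5266, -0.2219, 0.296]
orientation: [2.279, 2.161, 0.0]
force: [-0.2, 0.8, -1.8]
opening: 0.0617
gripper_force: 40.0
t: 42.92
tool_pos: [0.5269, -0.2221, 0.4284]
orientation: [2.276, 2.159, 0.002]
force: [-0.6, 0.2, -1.1]
opening: 0.0927
gripper_force: 0.0
t: 44.18
tool_pos: [0.5263, 0.1876, 0.4241]
orientation: [-2.279, -2.161, 0.004]
force: [0.5, -1.3, 0.0]
opening: 0.0932
gripper_force: 0.0
```

View pics/p8.png

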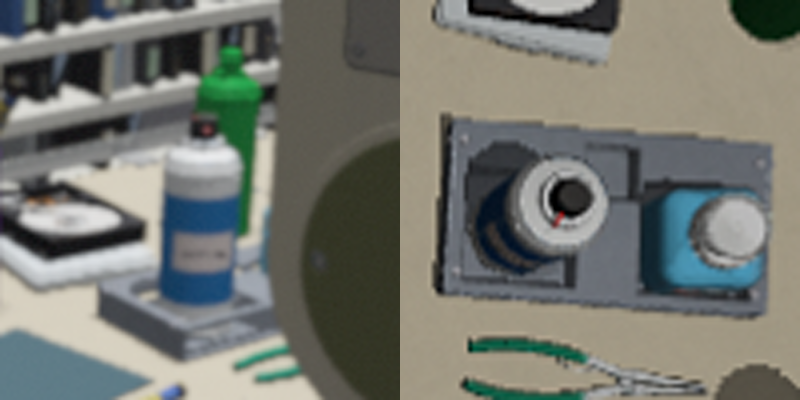

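Can and pump stand upright and seated in their wells (cap at top 362.6,198.6, within half a pixel of the start), and the gripper is clear. Handing in.

```bash
python3 -c "
from plant import job
print(job.close_job())"
```

```text
the job is handed in; nothing more can be done
None
```

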